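# Grease a linear stage through its tilted nipple

### The arm

A 6-joint arm with a two-finger parallel gripper is mounted at the origin on a cart in front of the work surface, level with it; the furniture and walls round the work are solid. World frame = base frame: x ahead of the robot, y to its left, z up, the work surface at z = 0. Lengths are in m, angles in rad, forces in N, time in s.
With the tool pointing down it reaches from about 0.35 to 0.975 m from the base axis. Payload 4.9 kg.
Tool frame: the origin (TCP) lies midway between the tips of the shut fingers; the grasp point (between the pads) lies 19 mm behind it (manip.hold_point_z is the distance from the TCP to the grasp point, in m); z points along the fingers, y is the line along which they close (so a half turn about z gives the same grasp; the last joint's range is limited). The gripper opens to 85 mm and grips with 20 to 120 N. Pads are 22 mm wide; open, the fingers measure 114 mm over their backs; the gripper's body (76 mm by 85 mm) begins 54 mm behind the grasp point. The pads swing forward as they close: fully open they stand 13 mm farther back than shut.
Start: joints at [-1.465, 0.053, 1.613, -0, 1.476, -0.119], TCP at [0.139, -0.609, 0.194] pointing down, gripper open.
Joint ranges: [-3.01, 3.01], [-1.01, 2.22], [0.06, 2.58], [-1.02, 4.17], [0.09, 2.62], [-3.14, 3.14]. Speed limits (rad/s): [2.57, 2.57, 3.14, 3.14, 3.14, 3.14].

### API

Orientations are given as a unit quaternion [w, x, y, z].
In Python, from plant import manip gives the robot as it stands. The module is installed in compiled form; this text tells all that it offers.
- The arm moves only by the shell command python3 -m jog 'ROWS' [OPENING]. ROWS is JSON, one flat list of numbers, 6 for each row, row after row: the shift along the tool's x, y, z in units of 0.1 m (1.0 is 0.1 m), then the turn, a rotation vector about the tool's x, y, z in units of 180 degrees (1.0 is 180 degrees). A call has 1 to 8 rows; each row is the pose to reach, as a shift and turn from the pose commanded when the call began, along the tool's axes at that moment, turning the shorter way round; what a row does not reach only later rows make up. A row lasts 1/8 s, in which the tool goes at most 62.5 mm and 10.7 degrees, less where a joint would pass 70% of its speed; a pose out of reach is approached as far as the arm can. A call with a number of a shift or a turn outside -1 to 1 is refused whole. A call with a gripper value outside its range is refused whole. OPENING is the finger opening in mm, from 0 to 85.4, set as the call begins (- or left out, the last holds). The fingers move at their own pace and stop on an object; the grip force is fixed at half the most. Time passes only in rows, so rows that repeat a pose let the fingers close. It gives the time, the measured TCP pose, the force, the opening and the grip force at its end, in the units of the state.
- manip.state(): the state, without advancing time (a new reading comes with each control period).
- manip.grab_frame(name): name is "scene" or "top" or "wrist"; returns a dict with "img" (384x512x3 uint8, blue, green, red), "z_map" (384x512 float32, m along the optical axis (not along the pixel's ray), 0 where there is no reading), "fx", "fy", "cx", "cy" (pixels), "xyz" and "attitude" of the camera in the world; the wrist camera has in their place "T_tool_cam" (4x4, takes a point from camera to tool coordinates, whose origin is the TCP and whose axes are the flange's). Camera axes: x right, y up, looking along -z (the intrinsics and any distortion apply to the point x, -y, -z); pixel columns grow to the right and rows downward; lengths in m; the calibration is good to about 2 mm. The wrist camera is an equidistant fisheye: a pixel r from the principal point sees the ray r / f radians off the axis. A picture is of the moment at which its call begins: read the wrist's pose just before it.
- manip.job_done(): hands the job in; it is judged then, once.
The state is a dict: "time": time; "joint_pos": joint angles; "joint_vel": joint speeds; "joint_efforts": joint torques, N m; "tool_pos": TCP position; "tool_rot": TCP orientation; "contact_force": force on the tool from outside, world axes, zero at the start; "ft_torque": the same for the moment, N m; "gripper_width": opening from 0.0 (shut) to 1.0 (fully open); "grasp_force": force on a finger pad.
Only numpy, scipy, OpenCV 4.12 (cv2) and the standard library are available. Lean on these libraries where they do the work, as an engineer would, in place of code of your own. Each camera call takes 0.05 s, during which the arm holds its last target. There are 200 camera calls.

### The job

Put the linear stage into lubrication mode by pressing the keys of its control box all the way down one at a time, white, then yellow, then blue, and never the red one. Then lift the orange-handled hand greaser out of its black cup, push its mouth squarely onto the tilted grease nipple of the stage until it snaps on, and press it on further so that the sprung valve pin inside the nipple is held well open. Finish like that, with the gripper still holding the greaser and pushing it against the spring; leave the bottles and the can around it where they are.

Things in the scene. Friction and masses are not known exactly. Their poses are not given: they have to be found in the camera images.
- control_box: Grey control box, 85 (x) x 225 (y) x 36 mm high, fixed to the table; origin at the centre of its underside, z up. Its four round keys stand in a row along its y axis, 50 mm apart, in an order of colours that differs from start to start.
- key_white_top (a point): Centre of the top face of the white key when unpressed, 54 mm above the table; it sinks with the key. The key is a disc of 26 mm diameter in a black housing of 42 mm diameter whose rim is 6 mm below the unpressed key top; pressed straight down.
- key_yellow_top (a point): Centre of the top face of the yellow key when unpressed, 54 mm above the table; it sinks with the key. The key is a disc of 26 mm diameter in a black housing of 42 mm diameter whose rim is 6 mm below the unpressed key top; pressed straight down.
- key_blue_top (a point): Centre of the top face of the blue key when unpressed, 54 mm above the table; it sinks with the key. The key is a disc of 26 mm diameter in a black housing of 42 mm diameter whose rim is 6 mm below the unpressed key top; pressed straight down.
- key_red_top (a point): Centre of the top face of the red key when unpressed, 54 mm above the table; it sinks with the key. The key is a disc of 26 mm diameter in a black housing of 42 mm diameter whose rim is 6 mm below the unpressed key top; pressed straight down.
- key_white (a joint): How far the white key is pressed: 0 up, 0.006 m fully down (counts as pressed beyond 0.0045); sprung, 1.5 N to start and 5 N fully down, comes up by itself.
- key_yellow (a joint): How far the yellow key is pressed: 0 up, 0.006 m fully down (counts as pressed beyond 0.0045); sprung, 1.5 N to start and 5 N fully down, comes up by itself.
- key_blue (a joint): How far the blue key is pressed: 0 up, 0.006 m fully down (counts as pressed beyond 0.0045); sprung, 1.5 N to start and 5 N fully down, comes up by itself.
- key_red (a joint): How far the red key is pressed: 0 up, 0.006 m fully down (counts as pressed beyond 0.0045); sprung, 1.5 N to start and 5 N fully down, comes up by itself. Stop key: do not press it.
- cup: Black cup fixed to the table in which the greaser stands upright: foot of 72 mm diameter, cup of 48 mm diameter and 34 mm height, round bore of 35.6 mm, inner floor 6 mm above the table. Origin at the centre of its underside, z up.
- greaser: Hand greaser, loose, 0.16 to 0.25 kg, 118 mm long, round about its z axis; stands upright in the cup. Origin at the centre of its open mouth (lower end), z from the mouth to the handle. From the mouth: steel sleeve of 32 mm diameter from 0 to 56 mm, steel collar of 42 mm diameter to 62 mm, orange grip barrel of 24 mm diameter to 114 mm, small cap to 118 mm.
- greaser_collar (a point): Point on the greaser's axis at the collar's upper face, 62 mm from the mouth (68 mm above the table in the cup). Grip the orange barrel from its end with the fingertips close above this face; the collar then takes the push of the fingertips.
- greaser_mouth (a point): Centre of the greaser's mouth, same point as its origin. The mouth is flared from 27 mm to 18.4 mm diameter over 6 mm; the lip ends 8 mm in, then a cavity of 25 mm diameter narrows again, 23 to 26 mm in, to a guide bore of 18.4 mm with its ceiling 37 mm in.
- stage: Linear stage fixed to the table: aluminium base 100 (x) x 180 (y) mm, blue carriage to 44 mm height in its middle, black motor at the -y end (to y = -126 mm), 51 mm high. Origin at the centre of the underside, z up. The carriage cannot move.
- nipple: Steel grease nipple on a brass hexagon on the carriage, fixed, leaning 25 degrees from vertical toward the stage's -x. Origin at the centre of the hexagon's upper face (the seat, 75 mm above the table), z outward along the nipple's axis. Stem of 16 mm diameter, coned at the end, to z = 34 mm, then a valve pin of 7 mm diameter to z = 43.5 mm.
- nipple_balls (a point): Point on the nipple's axis 18.3 mm from the seat, level with three sprung balls that stand out to 11 mm from the axis. The greaser's lip meets them with its mouth about 15 mm from the seat (push of about 6 N), is drawn on by them (up to 10 N) from 12 mm and has snapped behind them at 7 mm; from 6.5 mm its inner ceiling pushes the valve pin; the mouth meets the seat at 0.
- valve (a joint): How far the nipple's valve pin is pushed in: 0 shut, about 0.0065 m with the greaser down on the seat; held well open beyond 0.003. Spring: 4 N at the start and 1 N per mm more, so it pushes the greaser back up to the snap when not held.
- valve_tip (a point): Outer end of the valve pin, on the nipple's axis, 43.5 mm from the seat when shut.
- vial_blue: Bystander: small white bottle with blue cap, 22 mm diameter, 60 mm high, loose; origin at its underside.
- vial_red: Bystander: small white bottle with red cap, 22 mm diameter, 60 mm high, loose; origin at its underside.
- oil_bottle: Bystander: brown bottle with black cap, 27 mm diameter, 65 mm high, loose; origin at its underside.
- can: Bystander: round can, white below and black above, 37 mm diameter, 46 mm high, loose; origin at its underside.
Mind the look-alikes: they are no part of the job. There is more than one size of the greaser; the job needs the smallest.

How it is judged:
On the way, in this order (a step that is already met when the one before it is completed fails the run):
1. the white key is pressed down, the others up (value of joint key_white above 0.0045 m and value of joint each of key_yellow, key_blue, key_red below 0.002 m), for 0.05 s.
2. then the yellow key is pressed down, the others up (value of joint key_yellow above 0.0045 m and value of joint each of key_white, key_blue, key_red below 0.002 m), for 0.05 s.
3. then the blue key is pressed down, the others up (value of joint key_blue above 0.0045 m and value of joint each of key_white, key_yellow, key_red below 0.002 m), for 0.05 s.
4. the greaser is lifted clear of its cup in the gripper (height (world z) of greaser above 0.05 m and contact force between the fingers and greaser above 1 N and contact force between cup and greaser below 0.1 N), for 0.1 s.
5. the greaser is snapped squarely onto the nipple (z of greaser in the frame of nipple between -0.003 and 0.0075 m and angle between the z axis of greaser and the z axis of nipple, either way round below 0.14 rad and x of greaser in the frame of nipple between -0.004 and 0.004 m and y of greaser in the frame of nipple between -0.004 and 0.004 m), for 0.1 s.
At the end, for the whole second after the job is handed in: The greaser sits snapped on the nipple (mouth less than 7.5 mm above the seat and within 4 mm of its axis), in line with it within 8 degrees, held at rest in the fingers and pushed so that the valve pin is in by more than 3 mm, with 4 to 50 N on the nipple; all keys are up again (all of step 5 and value of joint valve above 0.003 m and contact force between the fingers and greaser above 2 N and contact force between greaser and stage between 4 and 50 N and linear speed of greaser below 0.02 m/s and value of joint each of key_white, key_yellow, key_blue, key_red below 0.002 m); the arm keeps its last pose, push and grip.
It fails at once if the red key is pressed (value of joint key_red above 0.003 m).
It fails at once if two keys are down at once (value of joint each of key_white, key_yellow above 0.003 m or value of joint each of key_white, key_blue above 0.003 m or value of joint each of key_yellow, key_blue above 0.003 m).
It fails at once if a bottle or the can is pushed away or knocked over (distance of any of vial_blue, vial_red, oil_bottle, can from where it was at the start of the episode above 0.03 m or angle between any of vial_blue, vial_red, oil_bottle, can's own z axis and vertical above 0.5 rad).
It also fails if it takes over 54 s, if anything falls off the work surface, if the arm or the gripper's body presses on something with over 40 N, if the wrist force passes 120 N, or if a joint passes its speed limit or range.

## Working session

There is one attempt and no reset: what is moved stays moved. The work goes in short steps, Python scripts to look and compute and a shell command to move; the robot and the scene stay as the last step left them, time stands still between calls to the robot, and variables do not carry over. Pictures are saved under pics/ and viewed, at most 10 in all, crops included, and the job is handed in when it is done.

```bash
mkdir -p pics; python3 - <<'E'
from plant import manip
import numpy as np,cv2,pickle
s=manip.state();print(s['tool_pos'],s['tool_rot'],s['time'],s['gripper_width'])
d={}
for n in("scene","top"):
    f=manip.grab_frame(n);d[n]=f
    cv2.imwrite(f"pics/{n}0.png",f['img'])
    print(n,{k:(v if not hasattr(v,'shape') or v.size<20 else v.shape) for k,v in f.items()})
pickle.dump(d,open('f0.pkl','wb'))
E
```

```text
[ 0.13924223 -0.60859671  0.19319664] [-9.98917198e-04  9.93689252e-01  1.12163593e-01 -5.86963640e-06] 0.0 1.0017027718189981
scene {'img': (384, 512, 3), 'z_map': (384, 512), 'fx': 406.5692169108585, 'fy': 406.5692169108585, 'cx': 252.56870263599802, 'cy': 183.5159675379057, 'xyz': array([-0.01834471,  0.47456829,  0.91852672]), 'attitude': array([-0.39770121, -0.15936973,  0.31599433,  0.84651203])}
top {'img': (384, 512, 3), 'z_map': (384, 512), 'fx': 463.7212438955805, 'fy': 463.7212438955805, 'cx': 248.4689457705932, 'cy': 189.96142336837352, 'xyz': array([0.48323023, 0.06649231, 1.22196204]), 'attitude': array([ 0.71369075,  0.01046603, -0.01336271, -0.70025525])}
```

View pics/scene0.png

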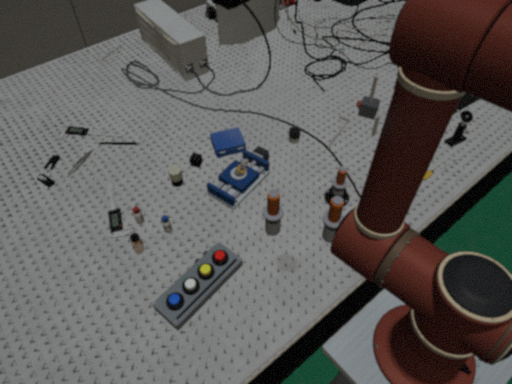

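View pics/top0.png

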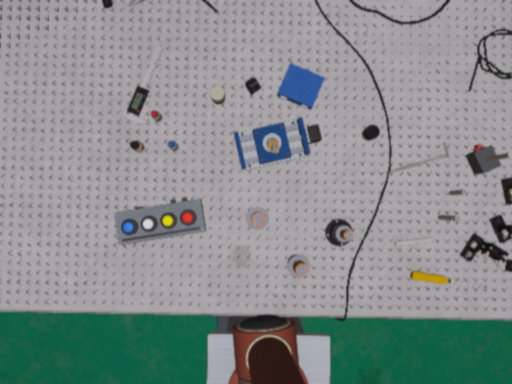

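The scene picture shows three orange-handled greasers: scene (273,207), (335,212) and (340,185); in the top view (258,218), (299,266) and (341,233). Only the one at top (341,233) stands in a black foot. The keys from left to right in the top view are blue (129,227), white (148,224), yellow (168,221) and red (188,217). I'll confirm the greaser in a crop and measure.

```bash
cat > h.py <<'E'
import numpy as np,cv2,pickle
from scipy.spatial.transform import Rotation as R
def rot(q): return R.from_quat([q[1],q[2],q[3],q[0]])
def ray(f,u,v):
    d=np.array([(u-f['cx'])/f['fx'],-(v-f['cy'])/f['fy'],-1.]); return f['xyz'],rot(f['attitude']).apply(d)
def plane(f,u,v,z):
    o,d=ray(f,u,v); return o+d*(z-o[2])/d[2]
def cloud(f):
    v,u=np.mgrid[0:384,0:512]; d=np.stack([(u-f['cx'])/f['fx'],-(v-f['cy'])/f['fy'],-np.ones(u.shape)],-1)*f['z_map'][...,None]
    return rot(f['attitude']).apply(d.reshape(-1,3)).reshape(384,512,3)+f['xyz']
def blobs(m,amin):
    n,_,st,c=cv2.connectedComponentsWithStats(m.astype(np.uint8)); return [(c[i],st[i,4]) for i in range(1,n) if st[i,4]>=amin]
E
python3 - <<'E'
from h import *
d=pickle.load(open('f0.pkl','rb'))
np.set_printoptions(precision=4,suppress=True)
R_={'blue':(100,125,170),'yellow':(22,35,150),'red':(0,8,150),'orange':(8,18,120)}
for n in d:
    f=d[n]; hsv=cv2.cvtColor(f['img'],cv2.COLOR_BGR2HSV);H,S,V=[hsv[...,i].astype(int) for i in range(3)]
    C=cloud(f)
    for k,(a,b,s) in R_.items():
        for c,ar in blobs((H>=a)&(H<=b)&(S>s)&(V>90),12):
            p=plane(f,*c,.054); 
            if p[0]>.2 and p[0]<.75 and abs(p[1])<.5: print(n,k,c,ar,'@.054',p[:2],'depthpt',C[int(c[1]),int(c[0])])
    
t=d['top']['img'];s=d['scene']['img']
a=cv2.resize(t[195:290,235:365],None,fx=3,fy=3,interpolation=cv2.INTER_CUBIC)
b=cv2.resize(s[160:235,250:360],None,fx=3.5,fy=3.5,interpolation=cv2.INTER_CUBIC)
im=np.zeros((max(a.shape[0],b.shape[0]),a.shape[1]+b.shape[1],3),np.uint8);im[:a.shape[0],:a.shape[1]]=a;im[:b.shape[0],a.shape[1]:]=b
cv2.imwrite('pics/crop1.png',im);print(im.shape)
E
```

```text
scene blue [173.8913 298.4565] 92 @.054 [0.428  0.3619] depthpt [0.4288 0.3632 0.0568]
scene yellow [427.     174.4848] 33 @.054 [ 0.287  -0.3997] depthpt [ 0.3    -0.435   0.0207]
scene yellow [205.0645 268.7419] 93 @.054 [0.4452 0.2635] depthpt [0.4445 0.2636 0.0585]
scene red [219.1646 254.6709] 79 @.054 [0.455  0.2144] depthpt [0.4545 0.2149 0.0582]
scene orange [273.   197.75] 24 @.054 [ 0.5061 -0.0062] depthpt [0.447  0.0481 0.1544]
scene orange [336.625  204.0625] 32 @.054 [ 0.3788 -0.123 ] depthpt [ 0.3341 -0.0531  0.1536]
top blue [303.2157 135.6667] 102 @.054 [ 0.6628 -0.0739] depthpt [ 0.6649 -0.0737  0.051 ]
top blue [271.1338 143.0554] 523 @.054 [0.6424 0.007 ] depthpt [0.6394 0.0085 0.0774]
top blue [239.5238 150.5238] 63 @.054 [0.6219 0.0866] depthpt [0.6238 0.088  0.049 ]
top blue [170.6667 143.75  ] 12 @.054 [0.6357 0.2608] depthpt [0.6367 0.2615 0.0607]
top blue [127.6506 226.6506] 83 @.054 [0.4247 0.3636] depthpt [0.4264 0.3649 0.0555]
top yellow [167.1939 220.1939] 98 @.054 [0.4428 0.2648] depthpt [0.4433 0.2648 0.0571]
top yellow [428.6778 277.4017] 239 @.054 [ 0.3118 -0.3941] depthpt [ 0.3079 -0.4057  0.0201]
top red [154.  113.5] 18 @.054 [0.7118 0.3049] depthpt [0.7111 0.303  0.0636]
top red [187.     217.1505] 93 @.054 [0.4513 0.2153] depthpt [0.4518 0.2147 0.0585]
top orange [344.0625 233.5625] 16 @.054 [ 0.4176 -0.1803] depthpt [ 0.4225 -0.1665  0.1187]
top orange [298.2667 265.6667] 30 @.054 [ 0.3351 -0.0664] depthpt [ 0.3492 -0.0544  0.1533]
(285, 775, 3)
```

View pics/crop1.png

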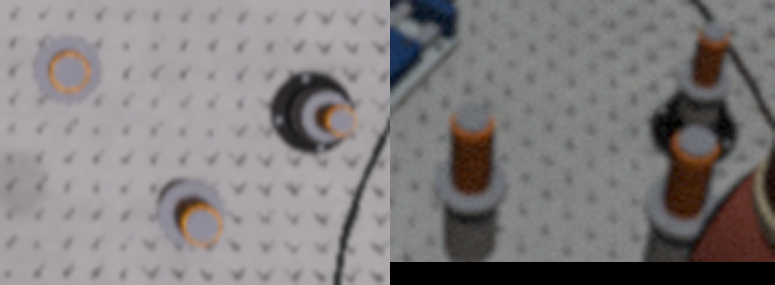

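Confirmed: the greaser at top (341,233), scene (340,185) stands in the black cup and has the slimmest handle. The other two stand directly on the table and are bigger. I'll move over it for a wrist view.

```bash
for i in 1 2 3 4; do python3 -m jog '[0.3,-0.29,-0.07,0,0,0, 0.6,-0.58,-0.13,0,0,0, 0.92,-0.87,-0.2,0,0,0]' ; done
cat >> h.py <<'E'
def wray(f,s,u,v):
    x,y=(u-f['cx'])/f['fx'],(v-f['cy'])/f['fy'];th=np.hypot(x,y);k=np.sin(th)/max(th,1e-9)
    d=np.array([x*k,-y*k,-np.cos(th)]);T=np.array(f['T_tool_cam']);r=rot(s['tool_rot'])
    return r.apply(T[:3,3])+np.array(s['tool_pos']),r.apply(T[:3,:3]@d)
def wplane(f,s,u,v,z):
    o,d=wray(f,s,u,v);return o+d*(z-o[2])/d[2]
def wpix(f,s,p):
    T=np.array(f['T_tool_cam']);q=T[:3,:3].T@(rot(s['tool_rot']).inv().apply(np.array(p)-s['tool_pos'])-T[:3,3])
    q=q*[1,-1,-1];th=np.arctan2(np.hypot(q[0],q[1]),q[2]);h=np.hypot(q[0],q[1])
    return f['cx']+f['fx']*th*q[0]/h,f['cy']+f['fy']*th*q[1]/h
def wshot(name):
    from plant import manip
    s=manip.state();f=manip.grab_frame('wrist');pickle.dump((s,f),open(name+'.pkl','wb'));cv2.imwrite(f'pics/{name}.png',f['img'])
    return s,f
E
python3 - <<'E'
from h import *
s,f=wshot('w1');print(s['time'],s['tool_pos'],s['tool_rot'],s['joint_pos'],f['fx'],f['cx'],f['cy'],f['T_tool_cam'])
E
```

```text
time: 0.48
tool_pos: [0.21, -0.5025, 0.2138]
tool_rot: [-0.001, 0.994, 0.112, -0.0]
contact_force: [0.0, -0.0, 0.5]
gripper_width: 1.001
grasp_force: 0.0
time: 0.85
tool_pos: [0.2803, -0.3971, 0.234]
tool_rot: [-0.0, 0.994, 0.112, -0.0]
contact_force: [0.6, -0.3, -0.0]
gripper_width: 0.995
grasp_force: 0.0
time: 1.23
tool_pos: [0.3505, -0.2919, 0.2541]
tool_rot: [-0.0, 0.994, 0.112, -0.0]
contact_force: [1.0, -0.2, 0.2]
gripper_width: 1.002
grasp_force: 0.0
time: 1.6
tool_pos: [0.4208, -0.1866, 0.2741]
tool_rot: [-0.0, 0.994, 0.112, -0.0]
contact_force: [-0.3, -0.5, 0.4]
gripper_width: 1.0
grasp_force: 0.0
1.6 [ 0.42081556 -0.18661632  0.274128  ] [-1.27712583e-04  9.93701615e-01  1.12058249e-01 -1.81275511e-04] [-5.79272891e-01 -3.88355088e-01  1.87178726e+00 -3.46077803e-05
  1.65860263e+00  7.66932194e-01] 297.3186396354542 251.8009836525967 189.15137087810987 [[-2.73455813e-04  9.60979359e-01  2.76619951e-01  7.11103790e-02]
 [ 9.99999937e-01  2.00612061e-04  2.91633866e-04 -1.22474630e-03]
 [ 2.24760827e-04  2.76620013e-01 -9.60979353e-01 -1.79396631e-01]
 [ 0.00000000e+00  0.00000000e+00  0.00000000e+00  1.00000000e+00]]
```

View pics/w1.png

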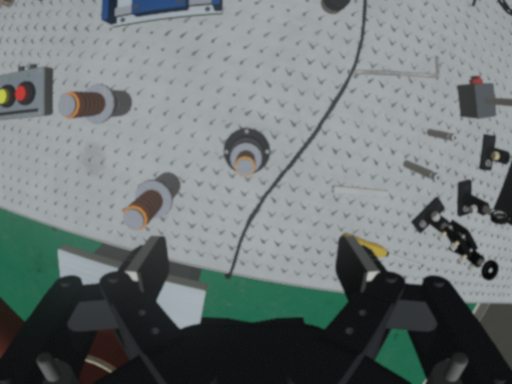

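The greaser's cap is at wrist pixel (245,170), with its collar at (245,155) in the black foot at (247,147). The stage is at the top edge. I'll go over the stage and take a second look.

```bash
for i in 1 2 3; do python3 -m jog '[0.36,-0.23,0,0,0,0, 0.72,-0.47,0,0,0,0]' 0|sed -n 2p ; done
python3 - <<'E'
from h import *
np.set_printoptions(precision=4,suppress=True)
s,f=pickle.load(open('w1.pkl','rb'))
hsv=cv2.cvtColor(f['img'],cv2.COLOR_BGR2HSV);H,S,V=[hsv[...,i].astype(int) for i in range(3)]
m=(H<20)&(S>100)&(V>80);m[:, :215]=0;m[:120]=0;m[190:]=0
for c,a in blobs(m,5):print('orange',c,a,wplane(f,s,*c,.12))
m=(V<70);m[:,:215]=0;m[:,280:]=0;m[:118]=0;m[190:]=0
ys,xs=np.where(m);h=cv2.convexHull(np.stack([xs,ys],1));(c,ax,an)=cv2.fitEllipse(h);print('foot',c,ax,[wplane(f,s,*c,z) for z in(0,.006)])
im=cv2.resize(f['img'][115:190,205:290],None,fx=5,fy=5,interpolation=cv2.INTER_CUBIC)
s,f=wshot('w2');print(s['tool_pos'],s['time'])
b=f['img'];cv2.imwrite('pics/w2c.png',np.hstack([cv2.resize(im,(340,300)),cv2.resize(b,None,fx=.78125,fy=.78125)]))if 0 else None
E
```

```text
tool_pos: [0.4807, -0.1253, 0.274]
tool_pos: [0.5405, -0.0632, 0.2738]
tool_pos: [0.6002, -0.0014, 0.2737]
orange [245.4878 157.9268] 41 [ 0.4306 -0.1756  0.12  ]
foot (246.54827880859375, 150.6493377685547) (41.4334716796875, 42.76839828491211) [array([ 0.4208, -0.1769,  0.    ]), array([ 0.4217, -0.1768,  0.006 ])]
[ 0.6002 -0.0014  0.2737] 2.4
```

View pics/w2.png

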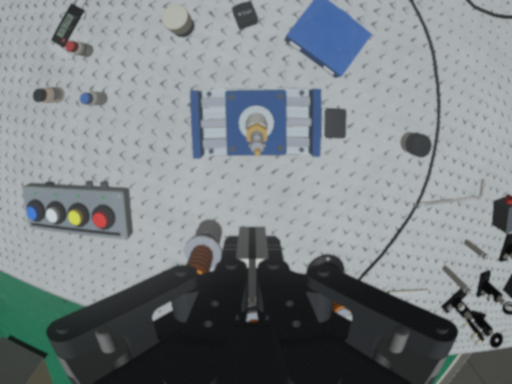

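```bash
python3 - <<'E'
from h import *
np.set_printoptions(precision=4,suppress=True)
s,f=pickle.load(open('w2.pkl','rb'));s1,f1=pickle.load(open('w1.pkl','rb'))
a=cv2.resize(f['img'][95:165,225:290],None,fx=6,fy=6,interpolation=cv2.INTER_CUBIC)
b=cv2.resize(f1['img'][120:190,215:280],None,fx=6,fy=6,interpolation=cv2.INTER_CUBIC)
cv2.imwrite('pics/c2.png',np.hstack([a,b]))
hsv=cv2.cvtColor(f['img'],cv2.COLOR_BGR2HSV);H,S,V=[hsv[...,i].astype(int) for i in range(3)]
m=((H>=105)&(H<=125)&(S>130)).astype(np.uint8);m[:85]=0;m[165:]=0;m[:,:180]=0;m[:,330:]=0
for c,ar in blobs(m,100):print(c,ar,wplane(f,s,*c,.05))
n,l,st,cc=cv2.connectedComponentsWithStats(m)
for i in range(1,n):
    if st[i,4]>100:
        ct=cv2.findContours((l==i).astype(np.uint8),0,2)[0][0];bx=cv2.boxPoints(cv2.minAreaRect(ct));print([wplane(f,s,*p,.044)[:2] for p in bx])
E
```

```text
[277.0196 122.4488] 459 [ 0.6548 -0.0225  0.05  ]
[array([0.6836, 0.0054]), array([ 0.6943, -0.0205]), array([ 0.6308, -0.0466]), array([ 0.62, -0.02])]
```

View pics/c2.png

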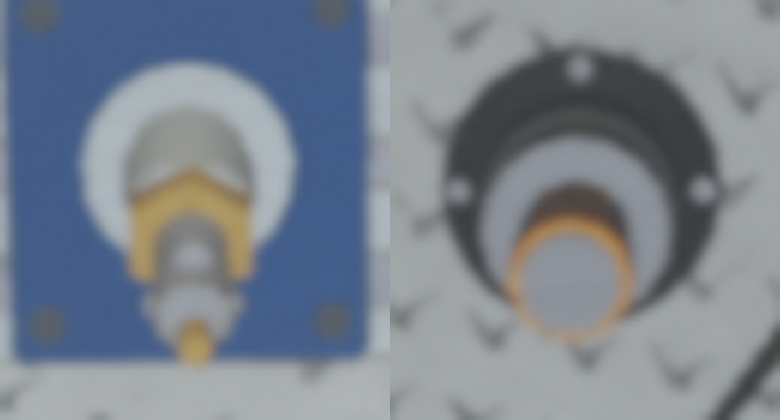

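The left crop shows the nipple: pin tip at wrist pixel (257.5,153.5), brass hex around (257,135), washer centre (256.5,122.5), carriage screws at its corners. The right crop shows the greaser: cap centre (245.3,166.7), collar centre (246.3,159), foot centre (246.8,150.3).

```bash
python3 - <<'E'
from h import *
np.set_printoptions(precision=4,suppress=True)
s,f=pickle.load(open('w2.pkl','rb'));s1,f1=pickle.load(open('w1.pkl','rb'))
P=lambda x,y,z:wplane(f,s,225+(x+.5)/6-.5,95+(y+.5)/6-.5,z)
G=lambda x,y,z:wplane(f1,s1,215+(x-390+.5)/6-.5,120+(y+.5)/6-.5,z)
print('cap',G(572,280,.124),'collar',G(578,235,.068),'foot',G(581,182,.006))
sc=[P(*p,.044) for p in((40,15),(330,12),(332,320),(47,325))];print(np.array(sc),'mean',np.mean(sc,0))
d=(sc[0]+sc[3]-sc[1]-sc[2]);y1=np.arctan2(d[1],d[0])-np.pi/2;d=(sc[0]+sc[1]-sc[3]-sc[2]);y2=np.arctan2(d[1],d[0]);print('yaw',np.degrees([y1,y2]))
print('tip',P(195.5,352,.1144),'washer',P(189,165,.046))
# keys
hsv=cv2.cvtColor(f['img'],cv2.COLOR_BGR2HSV);H,S,V=[hsv[...,i].astype(int) for i in range(3)]
for n,(a,b) in dict(blue=(100,125),yellow=(22,35),red=(0,8)).items():
    m=(H>=a)&(H<=b)&(S>140)&(V>90);m[:185]=0;m[235:]=0;m[:,140:]=0
    for c,ar in blobs(m,30):print(n,c,ar,wplane(f,s,*c,.054))
t=pickle.load(open('f0.pkl','rb'))['top']
i=cv2.resize(t['img'][120:165,240:310],None,fx=8,fy=8,interpolation=cv2.INTER_CUBIC);cv2.imwrite('pics/t2.png',i)
E
```

```text
cap [ 0.4219 -0.177   0.124 ] collar [ 0.4204 -0.1773  0.068 ] foot [ 0.4227 -0.1763  0.006 ]
[[ 0.6747  0.0456  0.044 ]
 [ 0.6902 -0.0182  0.044 ]
 [ 0.621  -0.0353  0.044 ]
 [ 0.6051  0.0287  0.044 ]] mean [0.6478 0.0052 0.044 ]
yaw [13.7927 13.7941]
tip [ 0.6174 -0.0025  0.1144] washer [0.6486 0.0051 0.046 ]
blue [ 31.6044 212.7143] 91 [0.4271 0.3626 0.054 ]
red [ 99.3286 219.4929] 140 [0.4539 0.2156 0.054 ]
```

View pics/t2.png

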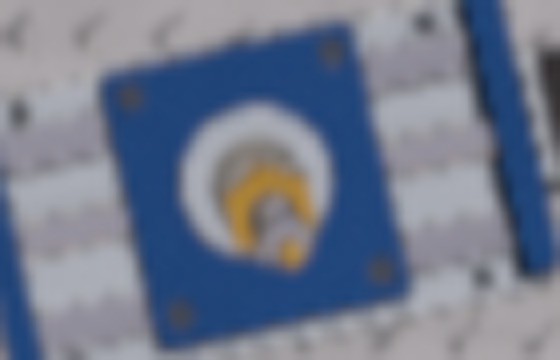

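```bash
for i in 1 2 3; do python3 -m jog '[-0.15,-0.5,0,0,0,0, -0.3,-1,0,0,0,0]' 0|sed -n 2p ; done
python3 -m jog '[0,-0.22,0.4,0,0,0, 0,-0.435,0.8,0,0,0]'|sed -n 2p
python3 - <<'E'
from h import *
np.set_printoptions(precision=4,suppress=True)
t=pickle.load(open('f0.pkl','rb'))['top'];print(plane(t,275.95,150.95,.1144))
s,f=wshot('w3');print(s['tool_pos'],s['tool_rot'],s['time'])
hsv=cv2.cvtColor(f['img'],cv2.COLOR_BGR2HSV);H,S,V=[hsv[...,i].astype(int) for i in range(3)]
for n,(a,b) in dict(blue=(100,125),yellow=(22,35),red=(0,8)).items():
    m=(H>=a)&(H<=b)&(S>140)&(V>90)
    for c,ar in blobs(m,100):print(n,c,ar,wplane(f,s,*c,.054))
E
```

```text
tool_pos: [0.5473, 0.0892, 0.2734]
tool_pos: [0.4954, 0.1802, 0.2738]
tool_pos: [0.4438, 0.271, 0.2739]
tool_pos: [0.4349, 0.3134, 0.1937]
[ 0.6154 -0.0018  0.1144]
[0.4349 0.3134 0.1937] [-0.0002  0.9936  0.1127  0.0006] 3.45
blue [458.0929  71.55  ] 140 [0.6219 0.0925 0.054 ]
blue [492.2754  78.61  ] 1064 [0.6385 0.0286 0.054 ]
blue [208.2036 168.3892] 388 [0.4271 0.3624 0.054 ]
red [341.5054 174.7853] 368 [0.454  0.2146 0.054 ]
```

View pics/w3.png

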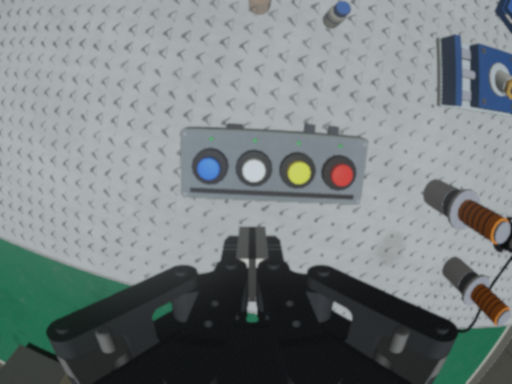

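```bash
python3 -m jog '[0,0,0.5,0,0,0, 0.012,0,1,0,0,0]'|sed -n 2,4p
python3 -m jog '[0,0,0.3,0,0,0, 0,0,0.38,0,0,0, 0,0,0.455,0,0,0, 0,0,0.455,0,0,0]'|sed -n 2,4p
```

```text
tool_pos: [0.437, 0.3126, 0.0939]
tool_rot: [-0.0, 0.994, 0.112, 0.001]
contact_force: [1.1, -0.1, -0.2]
tool_pos: [0.4373, 0.3129, 0.05]
tool_rot: [-0.0, 0.994, 0.112, 0.001]
contact_force: [-0.3, 0.1, 1.2]
```

```bash

python3 -m jog '[0,0,0.02,0,0,0, 0,0,0.02,0,0,0]'|sed -n 2,4p; python3 -m jog '[0,0,0.015,0,0,0, 0,0,0.015,0,0,0]'|sed -n 2,4p
```

```text
tool_pos: [0.437, 0.3129, 0.0477]
tool_rot: [-0.0, 0.994, 0.112, 0.001]
contact_force: [-0.5, 0.9, 0.2]
tool_pos: [0.4364, 0.3127, 0.0454]
tool_rot: [0.0, 0.994, 0.112, -0.0]
contact_force: [-0.2, 1.0, -1.1]
```

```bash
python3 - <<'E'
from h import *
s,f=wshot('w4');print(s)
from plant import manip
g=manip.grab_frame('scene');a=cv2.resize(g['img'][230:330,140:260],None,fx=4,fy=4);cv2.imwrite('pics/w4c.png',np.hstack([a,f['img'][60:384,100:400][:400]][:1]+[cv2.resize(f['img'][84:384,150:350],(267,400))]))
E
```

```text
{'time': 4.75, 'joint_pos': array([ 4.83034684e-01, -1.49842269e-02,  1.94238917e+00, -1.51955569e-05,
        1.21428150e+00,  1.82895933e+00]), 'joint_vel': array([-0.00146089,  0.00173944,  0.0009933 ,  0.00109187,  0.00062311,
        0.00079324]), 'joint_efforts': array([-5.48448312e-03, -3.27529156e+01, -3.34257030e+01, -1.04108128e-04,
       -1.00449356e-02, -1.05669046e-04]), 'tool_pos': array([0.4364077 , 0.31266547, 0.04535798]), 'tool_rot': array([ 2.36209312e-05,  9.93685449e-01,  1.12201725e-01, -4.11333686e-05]), 'contact_force': array([-0.15452969,  0.98874684, -1.09291975]), 'ft_torque': array([-0.01475464, -0.05596853,  0.00480632]), 'grasp_force': 0.0, 'gripper_width': -0.0006800532538351638}
```

View pics/w4c.png

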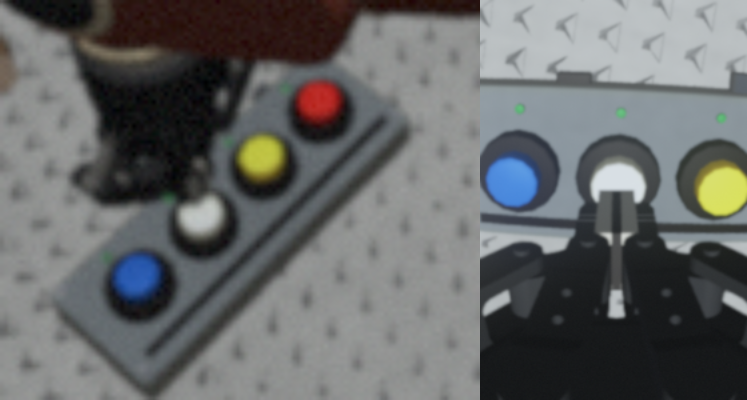

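```bash
python3 - <<'E'
from h import *
np.set_printoptions(precision=4,suppress=True)
for n in('w3','w4'):
    s,f=pickle.load(open(n+'.pkl','rb'))
    print(n,'tcp px',wpix(f,s,s['tool_pos']),'white',wpix(f,s,[.4361,.3131,.054]),wpix(f,s,[.4361,.3131,.048]))
    def pt(u,v):
        o,d=wray(f,s,u,v);T=np.array(f['T_tool_cam']);ax=rot(s['tool_rot']).apply(T[:3,:3]@[0,0,-1]);return o+d*f['z_map'][v,u]/(d@ax)
    hsv=cv2.cvtColor(f['img'],cv2.COLOR_BGR2HSV);H,S,V=[hsv[...,i].astype(int) for i in range(3)]
    for k,m in dict(blue=(H>=100)&(H<=125)&(S>140)&(V>90),yellow=(H>=22)&(H<=35)&(S>140),white=(S<60)&(V>185)).items():
        m[:100]=0;m[:, 320:]=0
        for c,ar in blobs(m,60):print(k,c,ar,wplane(f,s,*c,.054),pt(int(c[0]),int(c[1])))
    print('tip col',[ (v,pt(252,v)) for v in range(200,260,6)])
E
```

```text
w3 tcp px (np.float64(253.78136714816458), np.float64(218.02663613139407)) white (np.float64(253.53411395887446), np.float64(170.22847302802495)) (np.float64(253.50632118392676), np.float64(169.08255071820884))
blue [208.2036 168.3892] 388 [0.4271 0.3624 0.054 ] [0.4284 0.3623 0.0582]
white [253.4869 170.4636] 343 [0.4358 0.3131 0.054 ] [0.4369 0.3139 0.0573]
tip col [(200, array([0.396 , 0.3056, 0.0343])), (206, array([ 0.3767,  0.3012, -0.0006])), (212, array([ 0.3682,  0.2992, -0.001 ])), (218, array([ 0.3601,  0.2974, -0.0001])), (224, array([0.3517, 0.2954, 0.0003])), (230, array([0.4467, 0.3173, 0.2408])), (236, array([0.4464, 0.3172, 0.2471])), (242, array([0.4455, 0.317 , 0.2516])), (248, array([0.4462, 0.3172, 0.2589])), (254, array([0.4463, 0.3172, 0.2646]))]
w4 tcp px (np.float64(253.7828707445029), np.float64(218.0241323904516)) white (np.float64(253.07404618202722), np.float64(223.4458007070252)) (np.float64(253.03817844333906), np.float64(219.83800511472472))
blue [174.3673 219.0477] 1236 [0.4274 0.3622 0.054 ] [0.4293 0.3616 0.0581]
yellow [315.5793 225.5034] 145 [0.4432 0.2741 0.054 ] [0.4444 0.2754 0.0565]
white [101.969  187.1002] 30209 [0.4371 0.4144 0.054 ] [ 0.4152  0.4424 -0.0004]
white [282.375  118.9722] 72 [0.5021 0.3111 0.054 ] [ 0.5017  0.3055 -0.0012]
white [253.5042 219.1122] 722 [0.439  0.3135 0.054 ] [0.4403 0.3141 0.0574]
white [251.5051 312.4545] 99 [0.3666 0.2983 0.054 ] [ 0.3229  0.2889 -0.0003]
white [162.3974 310.1667] 78 [0.3504 0.3632 0.054 ] [ 0.2995  0.3746 -0.0022]
tip col [(200, array([0.4488, 0.3167, 0.0476])), (206, array([0.4479, 0.3165, 0.0562])), (212, array([0.445 , 0.3158, 0.0584])), (218, array([0.4408, 0.3149, 0.0574])), (224, array([0.4375, 0.3141, 0.0587])), (230, array([0.4473, 0.3164, 0.0904])), (236, array([0.4477, 0.3165, 0.0982])), (242, array([0.4473, 0.3164, 0.1038])), (248, array([0.4474, 0.3164, 0.1098])), (254, array([0.4474, 0.3164, 0.1153]))]
```

```bash
python3 - <<'E'
from h import *
from plant import manip
np.set_printoptions(precision=4,suppress=True)
print(manip.hold_point_z,[a for a in dir(manip) if a[0]!='_'])
for n in('w3','w4','w1'):
    s,f=pickle.load(open(n+'.pkl','rb'));T=np.array(f['T_tool_cam'])
    def tp(u,v):
        x,y=(u-f['cx'])/f['fx'],(v-f['cy'])/f['fy'];th=np.hypot(x,y);k=np.sin(th)/max(th,1e-9)
        d=np.array([x*k,-y*k,-np.cos(th)]);return T[:3,:3]@(d*f['z_map'][v,u]/np.cos(th))+T[:3,3]
    for u in ((248,256) if n!='w1' else (150,155,348,352)): print(n,u,[(v,*tp(u,v).round(4)) for v in range(224,256,3)][:11])
E
```

```text
0.0187 ['IKError', 'grab_frame', 'hold_point_z', 'job_done', 'state']
w3 248 [(224, np.float64(-0.085), np.float64(-0.0065), np.float64(0.1925)), (227, np.float64(0.0114), np.float64(-0.0032), np.float64(-0.041)), (230, np.float64(0.0117), np.float64(-0.0031), np.float64(-0.0455)), (233, np.float64(0.0119), np.float64(-0.0031), np.float64(-0.0495)), (236, np.float64(0.0119), np.float64(-0.003), np.float64(-0.053)), (239, np.float64(0.0122), np.float64(-0.003), np.float64(-0.0567)), (242, np.float64(0.0115), np.float64(-0.003), np.float64(-0.0585)), (245, np.float64(0.012), np.float64(-0.0029), np.float64(-0.0625)), (248, np.float64(0.0112), np.float64(-0.0029), np.float64(-0.0637)), (251, np.float64(0.0117), np.float64(-0.0029), np.float64(-0.0675)), (254, np.float64(0.0112), np.float64(-0.0029), np.float64(-0.0693))]
w3 256 [(224, np.float64(-0.0855), np.float64(0.0044), np.float64(0.1936)), (227, np.float64(0.0125), np.float64(0.0008), np.float64(-0.0437)), (230, np.float64(0.0711), np.float64(-0.0012), np.float64(-0.1794)), (233, np.float64(0.0121), np.float64(0.0007), np.float64(
[... 4332 characters left out ...]
, np.float64(0.2732)), (227, np.float64(-0.1284), np.float64(0.1723), np.float64(0.2762)), (230, np.float64(-0.1331), np.float64(0.1722), np.float64(0.2741)), (233, np.float64(-0.1394), np.float64(0.1734), np.float64(0.2752)), (236, np.float64(0.0117), np.float64(0.0469), np.float64(-0.0546)), (239, np.float64(0.0118), np.float64(0.0458), np.float64(-0.058)), (242, np.float64(0.0116), np.float64(0.045), np.float64(-0.0607)), (245, np.float64(0.0113), np.float64(0.0442), np.float64(-0.0633)), (248, np.float64(0.0121), np.float64(0.0427), np.float64(-0.0676)), (251, np.float64(0.0115), np.float64(0.0422), np.float64(-0.0694)), (254, np.float64(0.0116), np.float64(0.0413), np.float64(-0.0723))]
```

The picture shows the white key still up at (203,215) in the scene half. The depth map puts the finger tips about 41 mm behind the reported TCP, which explains the missing contact. I'll continue down, watching the force.

```bash
python3 -m jog '[0,0,0.15,0,0,0, 0,0,0.28,0,0,0, 0,0,0.28,0,0,0]'|sed -n 2,4p
for i in 1 2; do python3 -m jog '[0,0,0.02,0,0,0, 0,0,0.02,0,0,0]'|sed -n '2p;4p';done
```

```text
tool_pos: [0.4362, 0.3125, 0.0165]
tool_rot: [0.0, 0.994, 0.112, -0.001]
contact_force: [-1.9, 0.1, 4.0]
tool_pos: [0.4362, 0.3126, 0.0153]
contact_force: [-1.9, -0.5, 5.2]
tool_pos: [0.4363, 0.3126, 0.015]
contact_force: [-5.8, -3.3, 13.5]
```

```bash
python3 -m jog '[0,0,-0.3,0,0,0, -0.02,0.25,-0.3,0,0,0, -0.02,0.495,-0.3,0,0,0, -0.02,0.495,-0.3,0,0,0]'|sed -n '2p;4p'
python3 -m jog '[0,0,0.2,0,0,0, 0,0,0.25,0,0,0, 0,0,0.285,0,0,0, 0,0,0.295,0,0,0, 0,0,0.295,0,0,0]'|sed -n '2p;4p'
```

```text
tool_pos: [0.4453, 0.2629, 0.0426]
contact_force: [0.2, 0.2, 1.1]
tool_pos: [0.4451, 0.2643, 0.0151]
contact_force: [-5.9, -1.7, 8.4]
```

Yellow is bottomed out. Blue lies at −99 mm along tool y.

```bash
python3 -m jog '[0,0,-0.3,0,0,0, 0.02,-0.5,-0.3,0,0,0, 0.04,-0.99,-0.3,0,0,0, 0.04,-0.99,-0.3,0,0,0]'|sed -n '2p;4p'
python3 -m jog '[0,0,0.2,0,0,0, 0,0,0.25,0,0,0, 0,0,0.285,0,0,0, 0,0,0.295,0,0,0, 0,0,0.295,0,0,0]'|sed -n '1,2p;4p'
```

```text
tool_pos: [0.4269, 0.3644, 0.0444]
contact_force: [0.5, -0.7, 0.7]
time: 7.98
tool_pos: [0.4269, 0.3604, 0.0151]
contact_force: [-4.5, -2.2, 9.2]
```

```bash
for i in 1 2; do python3 -m jog '[0,0,-0.5,0,0,0, 0,0,-1,0,0,0]' |sed -n 2p;done
for i in 1 2 3 4 5; do python3 -m jog '[-0.1,0.44,0,0,0,0, -0.208,0.876,0,0,0,0]' 85|sed -n 2p ; done
python3 -m jog '[-0.1,0.44,0,0,0,0, -0.208,0.876,0,0,0,0, -0.208,0.876,0,0,0,0]' |sed -n 2p
python3 - <<'E'
from h import *
s,f=wshot('w5');print(s['tool_pos'],s['tool_rot'],s['time'],s['gripper_width'])
np.set_printoptions(precision=4,suppress=True)
hsv=cv2.cvtColor(f['img'],cv2.COLOR_BGR2HSV);H,S,V=[hsv[...,i].astype(int) for i in range(3)]
m=(H<20)&(S>100)&(V>80)
for c,ar in blobs(m,20):print(c,ar,wplane(f,s,*c,.12))
print(wpix(f,s,[.4217,-.1769,.124]))
u,v=map(int,wpix(f,s,[.4217,-.1769,.124]))
cv2.imwrite('pics/w5c.png',cv2.resize(f['img'][v-45:v+45,u-60:u+60],None,fx=6,fy=6,interpolation=cv2.INTER_CUBIC));print(u,v)
E
```

```text
tool_pos: [0.427, 0.3601, 0.1144]
tool_pos: [0.4275, 0.3604, 0.2155]
tool_pos: [0.4271, 0.2699, 0.215]
tool_pos: [0.4257, 0.1792, 0.2139]
tool_pos: [0.4248, 0.0892, 0.2139]
tool_pos: [0.4239, -0.0008, 0.214]
tool_pos: [0.423, -0.0908, 0.214]
tool_pos: [0.4219, -0.1814, 0.2137]
[ 0.42193809 -0.18142545  0.21374315] [-5.63071160e-05  9.93999804e-01  1.09380391e-01 -5.62159599e-04] 10.1 0.9973048898731609
[501.2424  80.2879] 66 [ 0.6087 -0.4401  0.12  ]
[ 1.26 95.4 ] 50 [0.4627 0.1338 0.12  ]
[ 49.369  108.5862] 290 [0.4548 0.0495 0.12  ]
[248.8675 172.012 ] 83 [ 0.43   -0.1754  0.12  ]
[125.7671 235.9281] 292 [ 0.3333 -0.0603  0.12  ]
(np.float64(248.44611206440783), np.float64(181.73538226134588))
248 181
```

View pics/w5c.png

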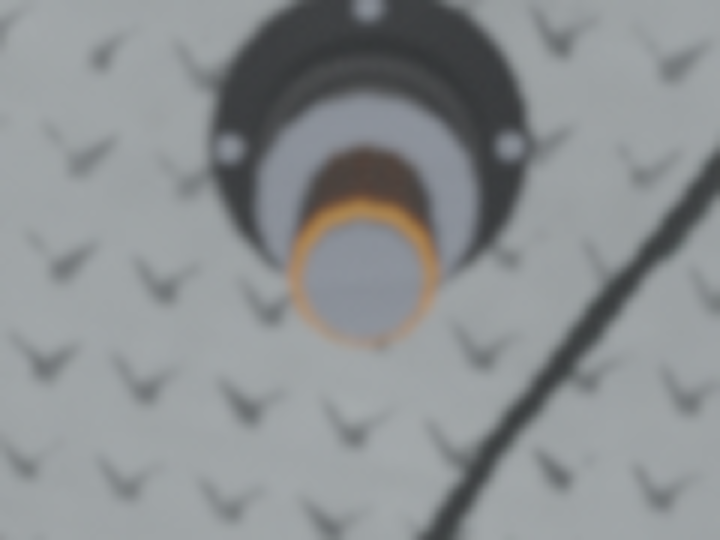

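The cap is at (248,183), within a pixel of the prediction. I'll descend and close.

```bash
python3 -m jog '[0,-0.045,0.3,0,0,0, 0,-0.045,0.6,0,0,0, 0,-0.045,0.9,0,0,0]'|sed -n '2p;4p'
python3 -m jog '[0,0,0.4,0,0,0, 0,0,0.7,0,0,0, 0,0,0.88,0,0,0, 0,0,0.88,0,0,0]'|sed -n '2p;4p'
for i in 1 2; do python3 -m jog '[0,0,0,0,0,0, 0,0,0,0,0,0, 0,0,0,0,0,0, 0,0,0,0,0,0]' 10|tail -5; done
```

```text
tool_pos: [0.4218, -0.1732, 0.1234]
contact_force: [-0.0, 0.4, -0.5]
tool_pos: [0.4204, -0.1725, 0.0346]
contact_force: [0.3, 0.4, 0.3]
tool_pos: [0.4225, -0.1751, 0.0373]
tool_rot: [0.001, 0.994, 0.112, 0.001]
contact_force: [-0.3, -1.3, 3.2]
gripper_width: 0.264
grasp_force: 58.4
tool_pos: [0.4226, -0.1751, 0.0373]
tool_rot: [0.001, 0.994, 0.112, 0.001]
contact_force: [-0.3, -0.2, 5.6]
gripper_width: 0.269
grasp_force: 58.4
```

Gripped (23 mm wide, 58 N). I'll lift and go to the nipple standoff.

```bash
python3 -m jog '[0,0,-0.3,0,0,0, 0,0,-0.6,0,0,0, 0,0,-0.9,0,0,0]'|sed -n '2p;4,6p'
python3 -m jog '[0,0,-0.35,0,0,0, 0,0,-0.7,0,0,0]'|sed -n '2p;4,6p'
for i in 1 2 3; do python3 -m jog '[0.34,-0.21,0,0,0,0, 0.68,-0.42,0,0,0,0]'|sed -n '2p;6p';done
python3 -m jog '[0,0,0,0,0.05,0, 0,0,0,0,0.1,0, 0,0,0,0,0.1389,0, 0,0,0,0,0.1389,0]'|sed -n '1,6p'
python3 - <<'E'
from h import *
s,f=wshot('w6');np.set_printoptions(precision=4,suppress=True)
r=rot(s['tool_rot']).as_matrix();print(s['tool_pos'],r)
# mouth in image?
p=np.array(s['tool_pos'])+r[:,2]*.0313;print('mouth',p,wpix(f,s,p),'tip',wpix(f,s,[.6164,-.0022,.1144]))
E
```

```text
tool_pos: [0.4207, -0.1734, 0.1255]
contact_force: [0.7, -0.5, -2.5]
gripper_width: 0.262
grasp_force: 59.7
tool_pos: [0.4209, -0.1735, 0.1955]
contact_force: [0.1, -0.3, -3.1]
gripper_width: 0.266
grasp_force: 59.7
tool_pos: [0.4788, -0.1174, 0.1955]
grasp_force: 59.8
tool_pos: [0.5355, -0.0606, 0.1944]
grasp_force: 59.8
tool_pos: [0.5923, -0.0046, 0.1942]
grasp_force: 59.8
time: 13.9
tool_pos: [0.5891, -0.0057, 0.1919]
tool_rot: [-0.025, 0.971, 0.109, 0.212]
contact_force: [0.6, -0.1, -1.9]
gripper_width: 0.262
grasp_force: 59.7
[ 0.5891 -0.0057  0.1919] [[ 0.8868  0.2221  0.4054]
 [ 0.2006 -0.975   0.0954]
 [ 0.4164 -0.0033 -0.9092]]
mouth [ 0.6018 -0.0028  0.1635] (np.float64(253.49978003526167), np.float64(202.5803648148048)) tip (np.float64(256.31012588395305), np.float64(192.55154445490587))
```

View pics/w6.png

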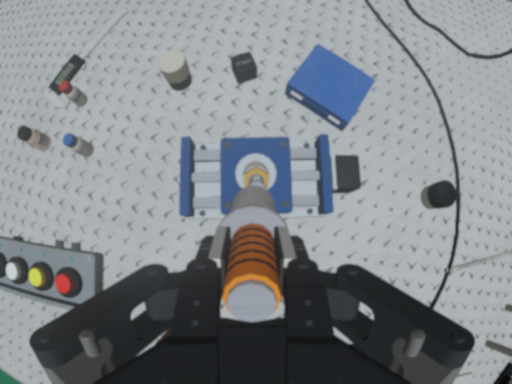

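The picture (my last view; I've gone over the picture limit, so numbers only from here) shows the greaser's cap at (250,298), its sleeve ending near (257,188), and the nipple hex at (256,178). I'll check the greaser's alignment numerically.

```bash
python3 - <<'E'
from h import *
np.set_printoptions(precision=4,suppress=True)
s,f=pickle.load(open('w6.pkl','rb'));r=rot(s['tool_rot']).as_matrix()
for z in(-.083,-.06,-.031,-.025,0,.0313):print('axis z',z,np.round(wpix(f,s,np.array(s['tool_pos'])+r[:,2]*z),1))
hsv=cv2.cvtColor(f['img'],cv2.COLOR_BGR2HSV);H,S,V=[hsv[...,i].astype(int) for i in range(3)]
for v in range(170,310,5):
    o=np.where((H[v,215:295]<22)&(S[v,215:295]>90))[0]+215
    print(v,(o.min(),o.max(),(o.min()+o.max())/2) if len(o)else None,end=' ')
    if 180<=v<=230:
        z=f['z_map'][v,215:295];print('depthmin',z.min().round(3),[int(x) for x in 215+np.where(z<z.min()+.025)[0][[0,-1]]],end='')
    print()
hx=blobs((H>12)&(H<32)&(S>80)&(np.arange(384)[:,None]<200)&(np.arange(384)[:,None]>150)&(abs(np.arange(512)-256)<25),5);print('hex',hx)
for p in((0,0,0),(0,0,.0435)): 
    a=np.array([-.4104,-.1008,.9063]);o=np.array([.6343,.0022,.075]);print(wpix(f,s,o+a*p[2]))
print(wpix(f,s,[.6478,.0052,.044]))
E
```

```text
axis z -0.083 [255. 295.]
axis z -0.06 [254.5 265.6]
axis z -0.031 [254.1 238.7]
axis z -0.025 [254.  234.2]
axis z 0 [253.8 218. ]
axis z 0.0313 [253.5 202.6]
170 (np.int64(251), np.int64(261), np.float64(256.0)) 
175 (np.int64(245), np.int64(267), np.float64(256.0)) 
180 (np.int64(245), np.int64(266), np.float64(255.5)) depthmin 0.288 [249, 263]
185 (np.int64(246), np.int64(266), np.float64(256.0)) depthmin 0.279 [248, 263]
190 None depthmin 0.0 [238, 238]
195 None depthmin 0.194 [235, 270]
200 None depthmin 0.0 [217, 217]
205 None depthmin 0.0 [225, 225]
210 None depthmin 0.157 [233, 271]
215 None depthmin 0.0 [267, 267]
220 None depthmin 0.158 [222, 283]
225 (np.int64(247), np.int64(259), np.float64(253.0)) depthmin 0.155 [219, 286]
230 (np.int64(238), np.int64(267), np.float64(252.5)) depthmin 0.143 [216, 288]
235 (np.int64(236), np.int64(270), np.float64(253.0)) 
240 (np.int64(233), np.int64(272), np.float64(252.5)) 
245 (np.int64(232), np.int64(273), np.float64(252.5)) 
250 (np.int64(230), np.int64(274), np.float64(252.0)) 
255 (np.int64(229), np.int64(274), np.float64(251.5)) 
260 (np.int64(230), np.int64(276), np.float64(253.0)) 
265 (np.int64(227), np.int64(276), np.float64(251.5)) 
270 (np.int64(228), np.int64(277), np.float64(252.5)) 
275 (np.int64(226), np.int64(277), np.float64(251.5)) 
280 (np.int64(225), np.int64(278), np.float64(251.5)) 
285 (np.int64(224), np.int64(279), np.float64(251.5)) 
290 (np.int64(222), np.int64(280), np.float64(251.0)) 
295 (np.int64(222), np.int64(281), np.float64(251.5)) 
300 (np.int64(223), np.int64(280), np.float64(251.5)) 
305 (np.int64(277), np.int64(277), np.float64(277.0)) 
hex [(array([255.8256, 175.5231]), np.int32(195))]
(np.float64(255.5384464071563), np.float64(180.40178617837222))
(np.float64(256.30566258432106), np.float64(192.49414404850955))
(np.float64(255.3359259064668), np.float64(173.46957167942082))
```

```bash
python3 - <<'E'
from h import *
np.set_printoptions(precision=4,suppress=True)
s,f=pickle.load(open('w6.pkl','rb'));r=rot(s['tool_rot']).as_matrix();T=np.array(f['T_tool_cam'])
def tp(u,v):
    x,y=(u-f['cx'])/f['fx'],(v-f['cy'])/f['fy'];th=np.hypot(x,y);k=np.sin(th)/max(th,1e-9)
    d=np.array([x*k,-y*k,-np.cos(th)]);return T[:3,:3]@(d*f['z_map'][v,u]/np.cos(th))+T[:3,3]
for v in (186,188,190,192,195,198,201,204,207,210,228,234,240,250,260):print(v,np.array([tp(252+k,v) for k in(-1,0,1)]).mean(0))
a=np.array([-.4104,-.1008,.9063]);o=np.array([.6347,.0020,.075])
m=np.array(s['tool_pos'])+r@np.array([-.001,-.0009,.0313]);d=m-o
h=d@a;print('mouth height',h,'shift to axis, tool axes',r.T@(o+a*h-m))
E
```

```text
186 [ 0.0134 -0.0011  0.0294]
188 [ 0.0134 -0.0011  0.024 ]
190 [ 0.0132 -0.0011  0.0194]
192 [ 0.0325 -0.0012 -0.0501]
195 [ 0.0135 -0.0011  0.0068]
198 [ 0.0133 -0.0011  0.0009]
201 [ 0.0134 -0.0011 -0.0053]
204 [ 0.0134 -0.0011 -0.011 ]
207 [ 0.018  -0.0012 -0.0295]
210 [ 0.0168 -0.0012 -0.0308]
228 [ 0.0103 -0.0012 -0.0398]
234 [ 0.0099 -0.0012 -0.0463]
240 [ 0.0098 -0.0012 -0.0528]
250 [ 0.0099 -0.0012 -0.0632]
260 [ 0.0098 -0.0012 -0.0718]
mouth height 0.09418650221769273 shift to axis, tool axes [-0.0063  0.0042  0.0001]
```

```bash
python3 -m jog '[-0.048,0.042,0,0,0,0, -0.048,0.042,0.3,0,0,0, -0.048,0.042,0.45,0,0,0, -0.048,0.042,0.45,0,0,0]'|sed -n '2,4p'
python3 -m jog '[0,0,0.07,0,0,0, 0,0,0.13,0,0,0, 0,0,0.13,0,0,0]'|sed -n '2,4p'
python3 - <<'E'
from h import *
np.set_printoptions(precision=4,suppress=True)
s,f=wshot('w7');r=rot(s['tool_rot']).as_matrix();T=np.array(f['T_tool_cam'])
a=np.array([-.4104,-.1008,.9063]);o=np.array([.6347,.0020,.075])
m=np.array(s['tool_pos'])+r@np.array([-.0022,-.0010,.0313]);d=m-o;h=d@a
print('h',h,'lat',r.T@(o+a*h-m),'ang',np.degrees(np.arccos(-r[:,2]@a)),'F tool',r.T@s['contact_force'])
hsv=cv2.cvtColor(f['img'],cv2.COLOR_BGR2HSV);H,S,V=[hsv[...,i].astype(int) for i in range(3)]
g=lambda lo,hi:blobs((H>12)&(H<32)&(S>80)&(np.arange(384)[:,None]<hi)&(np.arange(384)[:,None]>lo)&(abs(np.arange(512)-256)<30),8)
print('hex',g(140,205),'pred seat',wpix(f,s,o))
for v in(185,190,195,200):
    z=f['z_map'][v,215:295];k=np.where((z>.1)&(z<.2))[0]+215;print(v,k.min() if len(k) else 0,k.max() if len(k) else 0)
E
```

```text
tool_pos: [0.6075, -0.0066, 0.1518]
tool_rot: [-0.025, 0.97, 0.11, 0.213]
contact_force: [-0.4, -0.9, -2.7]
tool_pos: [0.6131, -0.0056, 0.1415]
tool_rot: [-0.024, 0.97, 0.11, 0.215]
contact_force: [0.3, -0.9, -2.5]
h 0.03855674602483782 lat [-0.0053 -0.0013 -0.    ] ang 0.4921423902907096 F tool [-1.0242  0.951   2.317 ]
hex [(array([245.9231, 185.0308]), np.int32(65))] pred seat (np.float64(250.29648160466704), np.float64(196.5796154131213))
185 0 0
190 0 0
195 244 262
200 237 270
```

```bash
python3 -m jog '[0,0,0,0,0,0, 0,0,0,0,0,0]'|sed -n '1,4p'
cat > chk.py <<'E'
from h import *
import sys
np.set_printoptions(precision=4,suppress=True)
s,f=wshot(sys.argv[1]);r=rot(s['tool_rot']).as_matrix()
a=np.array([-.4104,-.1008,.9063]);o=np.array([.6347,.0020,.075])
m=np.array(s['tool_pos'])+r@np.array([-.0022,-.0010,.0313]);d=m-o;h=d@a
print('h',h,'lat',r.T@(o+a*h-m),'ang',r.T@a,'F tool',r.T@s['contact_force'],'t',s['time'])
hsv=cv2.cvtColor(f['img'],cv2.COLOR_BGR2HSV);H,S,V=[hsv[...,i].astype(int) for i in range(3)]
e=lambda m,lo=200,hi=310:(lambda k:(int(k.min()),int(k.max()),len(k)) if len(k) else None)(np.where(m[lo:hi])[0]+lo)
for v in range(160,204,3):
    z=f['z_map'][v]
    print(v,'brass',e((H[v]>12)&(H[v]<32)&(S[v]>80)),'blue',e((H[v]>105)&(H[v]<125)&(S[v]>100)),'near',e((z>.1)&(z<.22)),'pale',e((S[v]<60)&(V[v]>140),225,285))
print('carriage',wpix(f,s,[.6478,.0052,.044]),'washer edge/seat',wpix(f,s,o))
E
python3 chk.py w8
```

```text
time: 15.12
tool_pos: [0.6134, -0.0058, 0.1422]
tool_rot: [-0.024, 0.97, 0.109, 0.215]
contact_force: [-0.5, 0.1, -1.9]
h 0.03914919409591647 lat [-0.0058 -0.0016 -0.    ] ang [ 0.0007  0.0071 -1.    ] F tool [-1.2781 -0.2118  1.5189] t 15.125
160 brass None blue (210, 289, 80) near None pale None
163 brass None blue (210, 289, 69) near None pale None
166 brass None blue (210, 290, 55) near None pale (239, 261, 23)
169 brass None blue (210, 290, 46) near None pale (235, 265, 31)
172 brass None blue (210, 290, 42) near None pale (232, 268, 37)
175 brass None blue (210, 290, 37) near None pale (230, 270, 41)
178 brass None blue (210, 290, 34) near None pale (228, 272, 34)
181 brass (250, 250, 1) blue (210, 290, 32) near None pale (227, 273, 39)
184 brass (245, 255, 11) blue (210, 290, 30) near None pale (226, 274, 35)
187 brass (239, 243, 5) blue (210, 290, 30) near (245, 261, 17) pale (226, 274, 22)
190 brass (237, 239, 3) blue (210, 290, 31) near (240, 265, 26) pale (226, 274, 19)
193 brass None blue (210, 291, 33) near (237, 269, 33) pale (227, 273, 14)
196 brass None blue (210, 291, 35) near (235, 271, 37) pale (228, 272, 8)
199 brass None blue (210, 291, 36) near (234, 272, 39) pale (229, 233, 5)
202 brass None blue (210, 291, 37) near (232, 273, 42) pale (231, 232, 2)
carriage (np.float64(249.9720739490562), np.float64(187.60852538790311)) washer edge/seat (np.float64(249.97830771085282), np.float64(197.05043615628287))
```

```bash
python3 -m jog '[-0.03,-0.01,0,0,0,0, -0.055,-0.019,0,0,0,0, -0.055,-0.019,0,0,0,0, -0.055,-0.019,0,0,0,0]'|sed -n '1,4p'
python3 chk.py w9 | grep -v '^1'
```

```text
time: 15.68
tool_pos: [0.608, -0.005, 0.1395]
tool_rot: [-0.024, 0.97, 0.109, 0.215]
contact_force: [-0.1, 0.1, -2.2]
h 0.03883837613489269 lat [-0.0001  0.0004  0.    ] ang [ 0.0002  0.0068 -1.    ] F tool [-1.0156 -0.0985  1.9292] t 15.675
202 brass None blue (212, 293, 39) near (232, 273, 42) pale None
carriage (np.float64(252.0029328437608), np.float64(181.99338596660488)) washer edge/seat (np.float64(252.25495432751813), np.float64(190.81525411912983))
```

Aligned. I'll push on along the tool axis and watch the force.

```bash
python3 -m jog '[0,0,0.05,0,0,0, 0,0,0.1,0,0,0, 0,0,0.1,0,0,0]'|sed -n '2,4p'
python3 -m jog '[0,0,0.05,0,0,0, 0,0,0.09,0,0,0, 0,0,0.09,0,0,0]'|sed -n '2,4p'
python3 chk.py w10 | grep -v '^1'
```

```text
tool_pos: [0.6117, -0.0039, 0.1293]
tool_rot: [-0.025, 0.97, 0.11, 0.214]
contact_force: [0.6, 0.1, -2.2]
tool_pos: [0.6156, -0.0031, 0.1216]
tool_rot: [-0.024, 0.97, 0.11, 0.215]
contact_force: [0.4, -0.1, -2.6]
h 0.01929232046201524 lat [0.0005 0.0005 0.    ] ang [-0.0009  0.0063 -1.    ] F tool [-0.7968  0.1943  2.5267] t 16.475
202 brass None blue (209, 296, 44) near (232, 273, 42) pale None
carriage (np.float64(252.27774832985565), np.float64(186.75770187604223)) washer edge/seat (np.float64(252.5652003148109), np.float64(196.9633795031884))
```

```bash
for i in 1 2 3; do python3 -m jog '[0,0,0.02,0,0,0, 0,0,0.04,0,0,0, 0,0,0.04,0,0,0]'|sed -n '2p;4p';done
python3 chk.py w11 | grep -v '^1'
```

```text
tool_pos: [0.6171, -0.0027, 0.1184]
contact_force: [-3.1, 0.2, -0.9]
tool_pos: [0.6189, -0.0024, 0.1142]
contact_force: [0.8, 0.1, -5.3]
tool_pos: [0.621, -0.0021, 0.1114]
contact_force: [0.6, -0.7, -2.8]
h 0.007766921529264171 lat [-0.0003  0.0001  0.    ] ang [ 0.0004  0.0069 -1.    ] F tool [-0.8226  0.812   2.675 ] t 17.65
202 brass None blue (207, 297, 40) near (232, 273, 41) pale (228, 276, 8)
carriage (np.float64(251.97154203252498), np.float64(191.1272801344142)) washer edge/seat (np.float64(252.25296114581914), np.float64(202.3773833366643))
```

Balls passed (push, then pull). Now for the valve spring.

```bash
for i in 1 2 3; do python3 -m jog '[0,0,0.01,0,0,0, 0,0,0.02,0,0,0, 0,0,0.02,0,0,0]'|sed -n '2p;4p';done
python3 chk.py w12 | grep -v '^1'
```

```text
tool_pos: [0.6221, -0.002, 0.1104]
contact_force: [-2.3, -0.2, 1.8]
tool_pos: [0.6229, -0.0018, 0.1084]
contact_force: [-1.6, -0.5, 3.5]
tool_pos: [0.6236, -0.0016, 0.1065]
contact_force: [-4.4, 0.1, 4.9]
h 0.0021574823627184547 lat [-0.0007 -0.     -0.    ] ang [ 0.001   0.0072 -1.    ] F tool [-1.8142 -1.049  -6.2857] t 18.825
202 brass None blue (206, 298, 38) near (232, 273, 42) pale (226, 278, 12)
carriage (np.float64(251.82574153888692), np.float64(193.43549882769446)) washer edge/seat (np.float64(252.10546885123776), np.float64(205.25290241253347))
```

```bash
for i in 1 2 3; do python3 -m jog '[0,0,0.01,0,0,0, 0,0,0.01,0,0,0, 0,0,0.01,0,0,0]'|sed -n '2p;4,6p';done
python3 chk.py w13 | grep -v '^1'
```

```text
tool_pos: [0.624, -0.0015, 0.1057]
contact_force: [-4.3, -0.1, 5.7]
gripper_width: 0.264
grasp_force: 60.1
tool_pos: [0.6244, -0.0015, 0.1051]
contact_force: [-5.8, -0.4, 8.6]
gripper_width: 0.267
grasp_force: 61.0
tool_pos: [0.6247, -0.0014, 0.1051]
contact_force: [-11.5, -1.0, 13.7]
gripper_width: 0.265
grasp_force: 61.7
h 0.00043706976448633047 lat [-0.001  -0.0001 -0.    ] ang [ 0.0003  0.007  -1.    ] F tool [ -4.6034  -1.6065 -17.2806] t 20.0
202 brass None blue (206, 298, 37) near (232, 273, 42) pale (225, 278, 13)
carriage (np.float64(251.7146723605853), np.float64(194.4082598292997)) washer edge/seat (np.float64(251.97344064250598), np.float64(206.4748044465885))
```

It's down on the seat with about 19 N. I'll let it settle and hand in.

```bash
python3 -m jog '[0,0,0,0,0,0, 0,0,0,0,0,0, 0,0,0,0,0,0, 0,0,0,0,0,0]'|sed -n '1,6p'; python3 -c "
from plant import manip
print(manip.job_done())"
```

```text
time: 20.55
tool_pos: [0.6247, -0.0014, 0.1052]
tool_rot: [-0.024, 0.97, 0.11, 0.215]
contact_force: [-12.1, -1.7, 13.1]
gripper_width: 0.265
grasp_force: 61.7
the job is handed in; nothing more can be done
None
```

I handed the job in at 20.6 s but got no verdict back: white, yellow and blue were pressed in that order (red untouched), and the greaser is snapped on the nipple and held on its seat with about 19 N; I viewed 11 pictures, one over the limit of 10.

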